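Tip test on the pigment balance

TASK

One of the two beam balances has a jar standing on one pan and a brass weight on the other: check it. Swing its arrest lever all the way over to release the beam, leave it released until the beam has tipped and stayed at rest for about two seconds, then swing the lever all the way back so that the beam is arrested level again, and let go. The jar and the weight must stay standing where they are on their pans, and the empty balance must be left alone with its lever home.

Things in the scene. Friction and masses are not known exactly. Their poses are not given: they have to be found in the camera images.
- loaded: The balance with jar and weight, fixed: grey base 160 x 250 mm, 25 high; beam along y, pivot 110 mm up; steel pans 84 mm across, tops 130 mm up, 110 mm left and right. Origin: on the bench below the beam's pivot; -x is its front, towards the robot; z up. The lever's upright pivot axis is at local x -0.080, y 0. An identical balance with bare pans stands beside it, left or right
- loaded_knob (a point): Centre of the grip knob on the loaded balance's arrest lever, 66 mm above the bench. Knob: upright black cylinder, 20 mm diameter, 34 to 82 mm above the bench, its axis 75 mm from the lever's pivot axis, on the end of a flat steel arm (34 to 41 mm up, 14 mm wide). Pinch or push it from above along its level arc
- loaded_lever (a joint): Arrest lever angle, rad. 0 = arrested, on its stop: lever points to the front and 0.6 rad to the right as the robot sees it (-x turned towards -y). Grows clockwise seen from above, knob swinging left, to the stop at 1.2 = released. Stays where it is left; 2 to 4 N at the knob move it. The beam is free from about 1.0 up; its play shrinks to none as the lever goes home
- loaded_beam (a joint): Tilt of the loaded balance's beam about its pivot, rad: 0 = level (arrested); + = the left pan, local +y, goes up; stops at -0.14 and +0.14. Released, it tips to the jar's side (the jar is heavier) and rests on the stop within about a second
- jar_mid (a point): Centre of the amber jar (52 mm in diameter, 66 mm high, dark lid) standing loose on one pan of the loaded balance, on the left or the right one
- weight_mid (a point): Centre of the knobbed brass weight (32 mm in diameter, 44 mm high) standing loose on the other pan of the loaded balance
- empty_lever (a joint): Angle of the arrest lever of the other balance, whose pans are bare, rad: 0 = arrested. To be left alone
Things that resemble listed ones, but are neither listed nor needed, are in the scene too. What is meant by the part that bears weight_mid is not blue, and is the larger of those in its own colour.

How it is judged (in metres and radians):
On the way:
1. the loaded balance's lever is over (above 1.0 rad) and its beam has tipped at least 0.09 rad and is at rest, for 1 s (value of joint loaded_lever above 1 rad and (value of joint loaded_beam above 0.09 rad or value of joint loaded_beam below -0.09 rad) and velocity of joint loaded_beam between -0.1 and 0.1 rad/s), for 1 s.
At the end, for the whole second after the job is handed in: After the release the loaded balance's lever is back home (below 0.2 rad), its beam is level within 0.05 rad and still, the jar and the weight stand upright (within 10 degrees) within 20 mm of where they stood, and the empty balance's lever is home (below 0.2 rad) (value of joint each of loaded_lever, empty_lever below 0.2 rad and value of joint loaded_beam between -0.05 and 0.05 rad and velocity of joint loaded_beam between -0.1 and 0.1 rad/s and distance of each of jar_mid, weight_mid from where it was at the start of the episode below 0.02 m and angle between each of jar_mid, weight_mid's own z axis and vertical below 0.17 rad); the robot touches nothing.
It fails at once if the jar or the weight falls or is carried off its pan (moved more than 60 mm) (distance of any of jar_mid, weight_mid from where it was at the start of the episode above 0.06 m).
It fails at once if the empty balance's lever is worked (above 0.3 rad) (value of joint empty_lever above 0.3 rad).
It also fails if it takes over 45 s, if anything falls off the work surface, if the arm or the gripper's body presses on something with over 40 N, if the wrist force passes 120 N, or if a joint passes its speed limit or range.

ROBOT

A 6-joint arm with a two-finger parallel gripper is mounted at the origin on the work surface. World frame = base frame: x ahead of the robot, y to its left, z up, the work surface at z = 0. Lengths are in mm, angles in rad, forces in N, time in s.
With the tool pointing down it reaches from about 350 to 950 mm from the base axis. Payload 17.4 kg.
Tool frame: the origin (TCP) lies midway between the tips of the shut fingers; the grasp point (between the pads) lies 19 mm behind it; z points along the fingers, x is the direction in which the jaws open and shut, and the axes are right-handed (so a half turn about z gives the same grasp; the last joint's range is limited). The gripper opens to 93 mm and grips with 3 to 60 N. Pads are 15 mm wide; open, the fingers measure 128 mm over their backs; the gripper's body (75 mm by 188 mm) begins 65 mm behind the grasp point.
Start: joints at [1.159, 0.116, 1.442, -0, 1.584, -0.038], TCP at [246.488, 628.392, 218.646] pointing down, gripper open.
Joint ranges: [-2.83, 2.83], [-0.83, 2.19], [0.07, 2.5], [-1.14, 4.28], [0.01, 3], [-2.97, 2.97]. Speed limits (rad/s): [1.89, 1.89, 2.22, 3.14, 3.14, 3.14].

INTERFACE

Orientations are given as a 3x3 rotation matrix whose columns are the frame's x, y, z axes.
In Python, from rig import arm, imaging, models gives the robot as it stands. The module is installed in compiled form; this text tells all that it offers.
- The arm moves only by the shell command python3 -m inch 'ROWS' [OPENING] [FORCE]. ROWS is a JSON object of lists of equal length, an entry for each row: "offset": the shift along the tool's x, y, z as a fraction of full scale, a list of three; "turn": the turn about the tool's z as a fraction of full scale. A call has 1 to 20 rows; each row is the pose to reach, as a shift and turn from the pose commanded when the call began, along the tool's axes at that moment; what a row does not reach only later rows make up. Full scale, the value 1, is 0.3 m for a shift and 30 degrees for a turn. A row lasts 1/10 s, in which the tool goes at most 50 mm and 8.59 degrees, less where a joint would pass 70% of its speed; a pose out of reach is approached as far as the arm can. A call with a number of a shift or a turn outside -1 to 1 is refused whole. A call with a gripper value outside its range is refused whole. OPENING is the closure, from -1 (fully open) to 1 (shut), so that 0 is half open, set as the call begins (- or left out, the last holds). The fingers move at their own pace and stop on an object; FORCE is the grip in N (left out, the last holds). Time passes only in rows, so rows that repeat a pose let the fingers close. It gives the time, the measured TCP pose, the force and the opening at its end, in the units of the state.
- arm.get_obs(): the state, without advancing time (a new reading comes with each control period).
- imaging.grab_frame(name): name is "scene" or "top"; returns the picture (384x512x3 uint8, blue, green, red); there is no depth.
- imaging.camera_info(name): a dict with "fx", "fy", "cx", "cy" (pixels), "eye" and "attitude" of the camera in the world. Camera axes: x right, y down, z forward; pixel columns grow to the right and rows downward; lengths in mm; the calibration is good to about 2 mm. A picture is of the moment at which its call begins. camera_info takes no time and is no camera call.
- arm.close_job(): hands the job in, once; it reports no verdict.
Trained networks look in the newest picture that a camera, given by its name, has taken for a name from the list of things; names that differ only in an ending like _2 or _b are one class to them, and where a whole thing is asked for, a point or a joint stands for the part that bears it (a point fixed in the world has none). Each returns a list of dicts, best first, with "p" (0 to 1); they miss things now and then, are a little off and sometimes report something else, mostly with a low value. They report only what shows in the picture. A call takes as long as a camera call. They do not tell look-alikes from the thing itself.
- models.look_for(camera, query): "extent" ([centre column, centre row, width, height] in pixels, round what is visible of it).
- models.mark_of(camera, query): "point" ([row, column] in pixels: a listed point, or the origin of a listed thing).
The state is a dict: "time": time; "qpos": joint angles; "joint_velocities": joint speeds; "tau": joint torques, N m; "ee_pos": TCP position; "tcp_rot": TCP orientation; "ft_force": force on the tool from outside, world axes, zero at the start; "moment": the same for the moment, N m; "finger_gap": opening from 0.0 (shut) to 1.0 (fully open).
Only numpy, scipy, OpenCV 4.12 (cv2) and the standard library are available. Lean on these libraries where they do the work, as an engineer would, in place of code of your own. Each camera call takes 0.05 s, during which the arm holds its last target.

## Working session

There is one attempt and no reset: what is moved stays moved. The work goes in short steps, Python scripts to look and compute and a shell command to move; the robot and the scene stay as the last step left them, time stands still between calls to the robot, and variables do not carry over. Pictures are saved under pics/ and viewed, and the job is handed in when it is done.

```bash
mkdir -p pics; python3 - <<'E'
from rig import arm, imaging, models
import cv2,numpy as np
for n in("scene","top"):
    cv2.imwrite(f"pics/{n}0.png",imaging.grab_frame(n))
    print(n,imaging.camera_info(n))
    for q in("loaded","loaded_knob","jar_mid","weight_mid"):
        print(q,[(np.round(d["point"]).tolist(),round(d["p"],2)) for d in models.mark_of(n,q)])
o=arm.get_obs();print(o["time"],o["ee_pos"],np.round(o["tcp_rot"],3),o["finger_gap"])
E
```

```text
scene {'fx': 373.2745533124497, 'fy': 373.2745533124497, 'cx': 251.27822698969382, 'cy': 191.64599536837449, 'eye': array([ 942.79604226, -562.76625912,  689.16888901]), 'attitude': array([[ 0.9017042 ,  0.2850501 , -0.3250784 ],
       [ 0.43190413, -0.62814528,  0.64721892],
       [-0.01970665, -0.72400272, -0.68951556]])}
loaded [([290.0, 223.0], 0.76)]
loaded_knob [([279.0, 142.0], 0.95)]
jar_mid [([295.0, 199.0], 0.62)]
weight_mid [([202.0, 231.0], 0.77), ([229.0, 159.0], 0.56), ([251.0, 307.0], 0.46)]
top {'fx': 453.1164044278398, 'fy': 453.1164044278398, 'cx': 251.81404955954574, 'cy': 195.2138028406884, 'eye': array([ 520.82707486,  -23.50588813, 1162.85932493]), 'attitude': array([[-0.009269  , -0.99258414,  0.12120564],
       [-0.99994805,  0.00971466,  0.00308653],
       [-0.00424111, -0.12117073, -0.99262262]])}
loaded [([182.0, 329.0], 0.61)]
loaded_knob [([232.0, 361.0], 0.6)]
jar_mid [([158.0, 382.0], 0.83), ([184.0, 287.0], 0.31)]
weight_mid [([264.0, 301.0], 0.6), ([182.0, 287.0], 0.53), ([134.0, 261.0], 0.46)]
0.5 [246.44858726 628.40288263 218.60405217] [[ 0.365  0.931 -0.   ]
 [ 0.931 -0.365 -0.   ]
 [-0.    -0.    -1.   ]] 1.000396720990909
```

View pics/scene0.png

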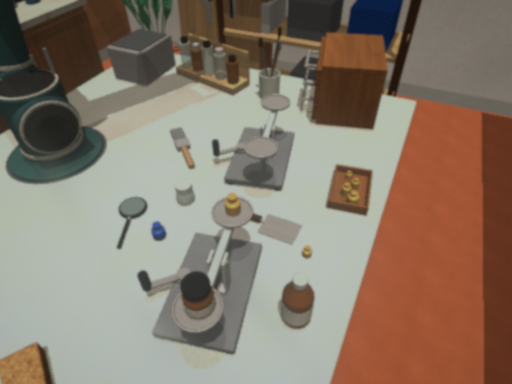

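View pics/top0.png

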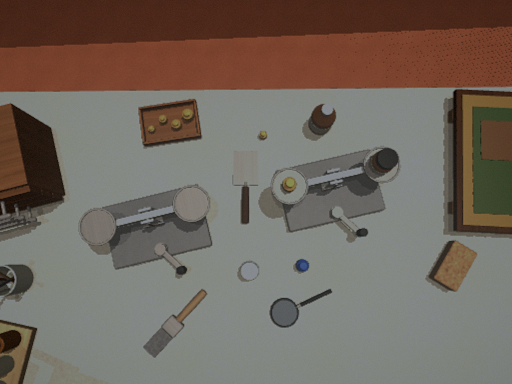

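The scene shows the loaded balance nearer the scene camera: jar at about (197,295), weight at (232,203), knob at (143,280). In the top view, the jar is at about (col 382, row 160), the weight at (289,185), the knob at (362,232) and the lever hub at (338,213). The empty balance is on the left, with its knob at (181,269).

```bash
cat > h.py <<'E'
from rig import arm, imaging, models
import cv2,numpy as np
def ray(n,rc):
    c=imaging.camera_info(n)
    d=c["attitude"]@np.array([(rc[1]-c["cx"])/c["fx"],(rc[0]-c["cy"])/c["fy"],1])
    return c["eye"],d
def atz(n,rc,z):
    e,d=ray(n,rc);return (e+d*(z-e[2])/d[2])[:2]
def proj(n,p):
    c=imaging.camera_info(n);q=c["attitude"].T@(np.array(p)-c["eye"])
    return c["fx"]*q[0]/q[2]+c["cx"],c["fy"]*q[1]/q[2]+c["cy"]
E
python3 - <<'E'
from h import *
for n,k,rc,z in[("top","knob",(232,361),66),("scene","knob",(279,142),66),("scene","knobtop",(272,143),82),("top","jar",(158,382),163),("scene","jar",(295,199),163),("top","weight",(184,288),152),("scene","weight",(202,231),152),("top","hub",(213,338),38),("top","emptyknob",(270,181),82),("top","orig",(182,329),0),("scene","orig",(290,223),0)]:
    print(n,k,np.round(atz(n,rc,z)))
# fit: base corners top view
for n in("scene","top"):
    im=cv2.imread(f"pics/{n}0.png")
    c=im[120:270,250:430] if n=="top" else im[180:360,120:320]
    cv2.imwrite(f"pics/{n}_crop.png",cv2.resize(c,None,fx=3.2,fy=3.2,interpolation=cv2.INTER_CUBIC))
E
```

```text
top knob [ 563. -283.]
scene knob [ 561. -290.]
scene knobtop [ 563. -283.]
top jar [ 724. -313.]
scene jar [ 722. -318.]
top weight [ 669. -102.]
scene weight [ 665. -103.]
top hub [ 612. -234.]
top emptyknob [477. 148.]
top orig [ 695. -220.]
scene orig [ 693. -211.]
```

View pics/top_crop.png

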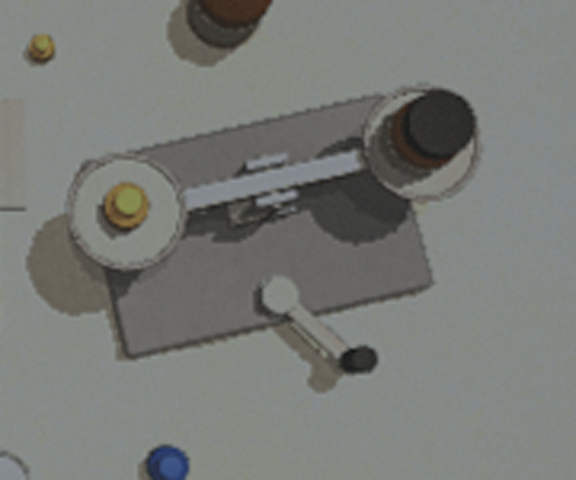

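View pics/scene_crop.png

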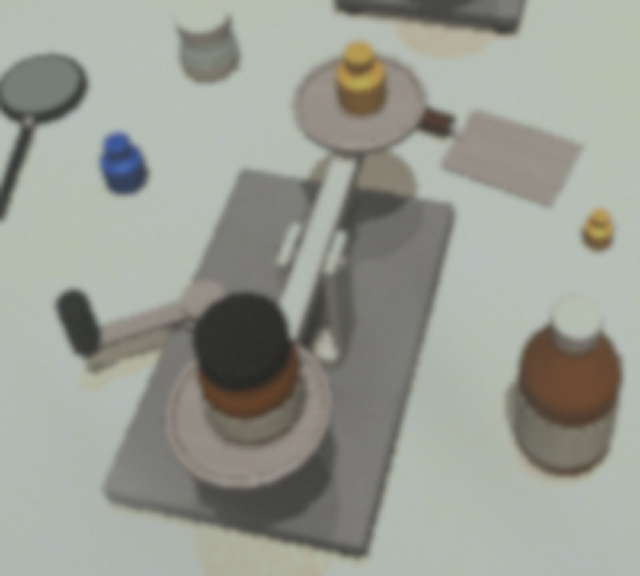

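```bash
python3 - <<'E'
from h import *
from scipy.optimize import least_squares
T=lambda u,v:(250+u/3.2,120+v/3.2)
S=lambda u,v:(120+u/3.2,180+v/3.2)
a=.6;kx=-80-75*np.cos(a);ky=-75*np.sin(a)
obs=[("top",T(124,352),(-80,125,25)),("top",T(432,282),(-80,-125,25)),("top",T(88,162),(80,125,25)),
("top",T(127,212),(0,110,130)),("top",T(421,143),(0,-110,130)),("top",T(279,296),(-80,0,41)),("top",T(366,358),(kx,ky,82)),
("scene",S(244,170),(-80,125,25)),("scene",S(455,207),(80,125,25)),("scene",S(108,490),(-80,-125,25)),("scene",S(365,548),(80,-125,25)),
("scene",S(360,104),(0,110,130)),("scene",S(247,412),(0,-110,130)),("scene",S(72,300),(kx,ky,82))]
def W(p,l):
    c,s=np.cos(p[2]),np.sin(p[2]);return np.array([p[0]+c*l[0]-s*l[1],p[1]+s*l[0]+c*l[1],l[2]])
f=lambda p:np.concatenate([np.subtract(proj(n,W(p,l)),uv) for n,uv,l in obs])
r=least_squares(f,[695,-215,.2],x_scale=[1,1,.01],loss='soft_l1')
p=r.x;print(p,np.round(f(p).reshape(-1,2),1))
for th in np.arange(0,1.21,.2):
    al=a-th; print(round(th,1),np.round(W(p,(-80-75*np.cos(al),-75*np.sin(al),66)),1))
print(np.round(W(p,(-80,0,0)),1))
for l in((0,110,130),(0,-110,130)):print(np.round(W(p,l),1))
E
```

```text
[ 6.88025349e+02 -2.16191606e+02  2.19732153e-01] [[-0.1 -4.6]
 [ 0.  -5.3]
 [-3.7 -6.4]
 [ 0.5  1.2]
 [ 1.2  1.3]
 [ 0.9  1. ]
 [ 0.7  1.5]
 [ 4.8 -0.6]
 [ 6.5 -0.8]
 [ 4.1  0.9]
 [ 7.6  1.5]
 [-2.7 -1.3]
 [-2.8 -2.6]
 [-3.  -0.4]]
0.0 [ 558.8 -288.5   66. ]
0.2 [ 548.9 -277.2   66. ]
0.4 [ 541.5 -264.2   66. ]
0.6 [ 536.8 -250.    66. ]
0.8 [ 535.  -235.1   66. ]
1.0 [ 536.2 -220.2   66. ]
1.2 [ 540.3 -205.8   66. ]
[ 609.9 -233.6    0. ]
[ 664.  -108.8  130. ]
[ 712.  -323.5  130. ]
```

```bash
cat > fit.py <<'E'
from h import *
from scipy.optimize import least_squares
T=lambda u,v:(250+u/3.2,120+v/3.2)
S=lambda u,v:(120+u/3.2,180+v/3.2)
a=.6;kx=-80-75*np.cos(a);ky=-75*np.sin(a)
obs=[("top",T(124,352),(-80,125,25)),("top",T(432,282),(-80,-125,25)),("top",T(88,162),(80,125,25)),
("top",T(127,212),(0,110,130)),("top",T(421,143),(0,-110,130)),("top",T(279,296),(-80,0,41)),("top",T(366,358),(kx,ky,82)),
("scene",S(244,170),(-80,125,25)),("scene",S(455,207),(80,125,25)),("scene",S(108,490),(-80,-125,25)),("scene",S(365,548),(80,-125,25)),
("scene",S(360,104),(0,110,130)),("scene",S(247,412),(0,-110,130)),("scene",S(72,300),(kx,ky,82))]
def W(p,l):
    o=p[3] if l[2]==25 else 0
    c,s=np.cos(p[2]),np.sin(p[2]);x=l[0]+o;return np.array([p[0]+c*x-s*l[1],p[1]+s*x+c*l[1],l[2]])
f=lambda p:np.concatenate([np.subtract(proj(n,W(p,l)),uv) for n,uv,l in obs])
r=least_squares(f,[695,-215,.2,0],x_scale=[1,1,.01,1],loss='soft_l1')
p=r.x
def knob(th): return W(p,(-80-75*np.cos(a-th),-75*np.sin(a-th),66))
E
python3 - <<'E'
from fit import *
print(p,np.round(f(p).reshape(-1,2),1).tolist())
for th in np.arange(0,1.21,.2): print(round(th,1),np.round(knob(th),1))
E
```

```text
[ 6.92755345e+02 -2.15448710e+02  2.16611662e-01 -1.76060025e+01] [[1.1, 0.2], [1.4, -0.2], [-2.4, -1.8], [0.1, -1.0], [0.8, -0.5], [0.5, -0.8], [0.2, -0.4], [-0.3, -1.5], [1.0, -1.5], [-2.5, -0.6], [0.3, 0.2], [-0.3, -0.9], [-0.3, -1.9], [-0.7, -0.0]]
0.0 [ 563.3 -287.3   66. ]
0.2 [ 553.4 -276.    66. ]
0.4 [ 546. -263.   66.]
0.6 [ 541.4 -248.8   66. ]
0.8 [ 539.6 -233.9   66. ]
1.0 [ 540.9 -219.    66. ]
1.2 [ 545.1 -204.6   66. ]
```

```bash
python3 -m inch '{"offset":[[-0.82,0.70,-0.13],[-0.82,0.70,-0.13],[-0.82,0.70,-0.13],[-0.82,0.70,-0.13],[-0.82,0.70,-0.13],[-0.82,0.70,-0.13],[-0.82,0.70,-0.13],[-0.82,0.70,-0.13]],"turn":[0,0,0,0,0,0,0,0]}' 0 10
```

```text
time: 1.3
ee_pos: [353.1, 320.4, 258.8]
tcp_rot: [[0.368, 0.93, 0.002], [0.93, -0.368, 0.001], [0.002, 0.001, -1.0]]
ft_force: [-0.6, 0.7, -1.2]
finger_gap: 0.505
```

```bash
python3 -m inch '{"offset":[[-0.82,0.70,0],[-0.82,0.70,0],[-0.82,0.70,0],[-0.82,0.70,0],[-0.82,0.70,0],[-0.82,0.70,0],[-0.82,0.70,0],[-0.82,0.70,0]],"turn":[-0.2,-0.4,-0.6,-0.8,-1,-1,-1,-1]}'
```

```text
time: 2.1
ee_pos: [458.6, 15.1, 257.2]
tcp_rot: [[-0.146, 0.989, -0.001], [0.989, 0.146, -0.0], [-0.0, -0.001, -1.0]]
ft_force: [-0.1, 0.4, 0.1]
finger_gap: 0.501
```

```bash
python3 -m inch '{"offset":[[-0.99,0.2,0],[-0.99,0.2,0],[-0.99,0.2,0],[-0.99,0.2,0],[-0.99,0.2,0],[-0.99,0.2,0],[-0.99,0.2,0],[-0.99,0.2,0],[-0.99,0.2,0]],"turn":[-0.13,-0.13,-0.13,-0.13,-0.13,-0.13,-0.13,-0.13,-0.13]}'
cat > to.py <<'E'
import sys
from h import *
o=arm.get_obs();R=np.array(o["tcp_rot"]);print(o["ee_pos"],R.round(3).tolist(),o["ft_force"].round(1),o["finger_gap"])
t=np.array([float(x) for x in sys.argv[1:4]])
print(np.round(R.T@(t-o["ee_pos"])/300,4))
E
python3 to.py 563.3 -287.3 54
```

```text
time: 3.0
ee_pos: [561.8, -266.0, 257.7]
tcp_rot: [[-0.217, 0.976, 0.0], [0.976, 0.217, 0.0], [0.0, 0.0, -1.0]]
ft_force: [0.3, 0.1, 0.3]
finger_gap: 0.501
[ 561.79411844 -266.03684411  257.68380911] [[-0.217, 0.976, 0.0], [0.976, 0.217, 0.0], [0.0, 0.0, -1.0]] [0.3 0.1 0.3] 0.5012668989700072
[-0.0705 -0.0106  0.6789]
```

```bash
python3 -m inch '{"offset":[[-0.07,-0.01,0.1],[-0.07,-0.01,0.3],[-0.07,-0.01,0.45],[-0.07,-0.01,0.45],[-0.07,-0.01,0.45],[-0.07,-0.01,0.45]],"turn":[0,0,0,0,0,0]}'
python3 to.py 563.3 -287.3 54; python3 - <<'E'
from h import *
for n in("scene","top"):
    im=imaging.grab_frame(n)
    c=im[150:290,290:430] if n=="top" else im[200:340,80:220]
    cv2.imwrite(f"pics/{n}1.png",cv2.resize(c,None,fx=4,fy=4,interpolation=cv2.INTER_CUBIC))
E
```

```text
time: 3.6
ee_pos: [564.3, -288.7, 126.2]
tcp_rot: [[-0.217, 0.976, 0.003], [0.976, 0.217, -0.002], [-0.003, 0.003, -1.0]]
ft_force: [0.4, -0.5, 0.6]
finger_gap: 0.496
[ 564.25711354 -288.70417955  126.19638775] [[-0.217, 0.976, 0.003], [0.976, 0.217, -0.002], [-0.003, 0.003, -1.0]] [ 0.4 -0.5  0.6] 0.4961324661225479
[ 0.0059 -0.0028  0.2406]
```

View pics/scene1.png

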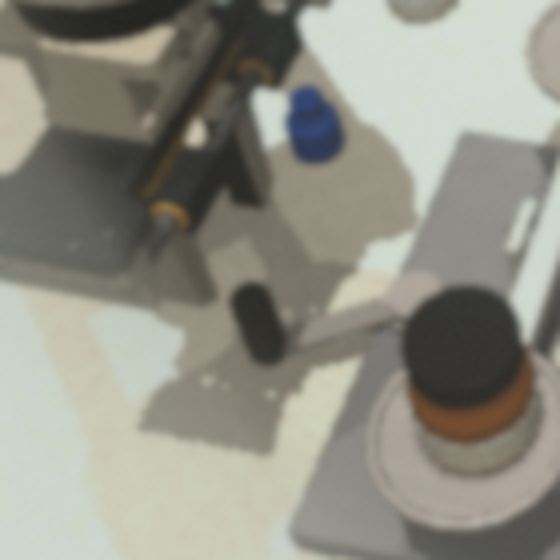

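View pics/top1.png

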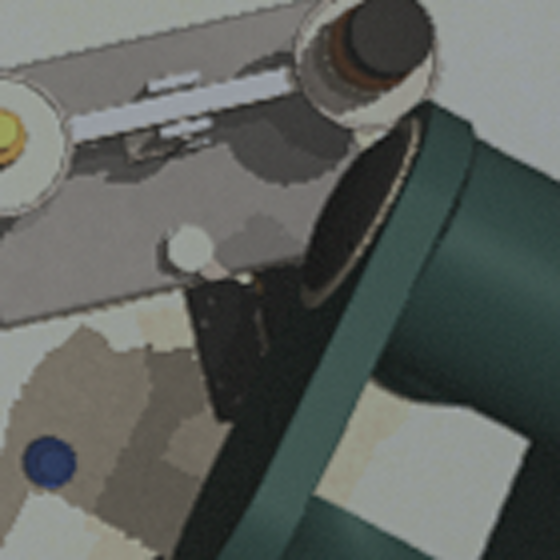

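```bash
python3 - <<'E'
from h import *
o=arm.get_obs();P=o["ee_pos"];x=o["tcp_rot"][:,0]
for s in(-23,0,23):
    u,v=proj("scene",P+s*x);print(s,(u-80)*4,(v-200)*4)
u,v=proj("scene",(563.3,-287.3,82));print((u-80)*4,(v-200)*4)
im=imaging.grab_frame("scene")
cv2.imwrite("pics/scene2.png",cv2.resize(im[160:320,60:220],None,fx=3.7,fy=3.7,interpolation=cv2.INTER_CUBIC))
im=np.clip(im.astype(float)*2.2,0,255).astype(np.uint8)
cv2.imwrite("pics/scene2b.png",cv2.resize(im[190:300,90:180],None,fx=5.4,fy=5.4,interpolation=cv2.INTER_CUBIC))
E
```

```text
-23 202.7025081463437 285.0601195806728
0 225.34103715954325 244.00641538195487
23 246.93916530917 204.83941986807633
247.2134361295059 294.89258101959445
```

View pics/scene2b.png

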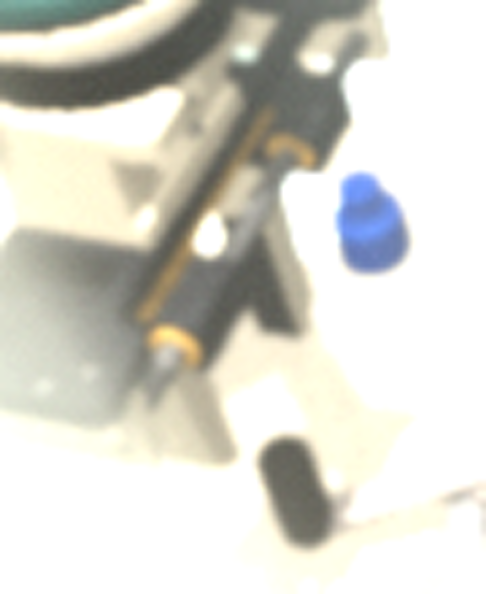

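The fingertips straddle the point above the knob: their midpoint is at crop (229,251), and the projected TCP is at (225,244). I'll go down.

```bash
python3 -m inch '{"offset":[[0.005,-0.003,0.06],[0.005,-0.003,0.12],[0.005,-0.003,0.18],[0.005,-0.003,0.24],[0.005,-0.003,0.24],[0.005,-0.003,0.24]],"turn":[0,0,0,0,0,0]}'
python3 -m inch '{"offset":[[0,0,0],[0,0,0],[0,0,0],[0,0,0],[0,0,0],[0,0,0]],"turn":[0,0,0,0,0,0]}' 1 8
```

```text
time: 4.35
ee_pos: [561.7, -287.5, 50.1]
tcp_rot: [[-0.216, 0.976, -0.001], [0.976, 0.216, 0.001], [0.001, -0.001, -1.0]]
ft_force: [0.3, -0.3, 1.0]
finger_gap: 0.502
time: 4.95
ee_pos: [561.9, -286.7, 51.1]
tcp_rot: [[-0.216, 0.976, -0.0], [0.976, 0.216, 0.002], [0.002, 0.0, -1.0]]
ft_force: [-2.2, 8.5, 5.7]
finger_gap: 0.213
```

```bash
python3 - <<'E'
from fit import *
o=arm.get_obs();R=o["tcp_rot"];print(o["ft_force"],o["ee_pos"])
for th in np.arange(0,1.25,.1): print(round(th,2),np.round(R.T@(knob(th)-knob(0))/300,3)[:2])
E
```

```text
[-2.22105368  8.47894426  5.65261246] [ 561.9437789  -286.695832     51.07783623]
0.0 [0. 0.]
0.1 [ 0.021 -0.013]
0.2 [ 0.044 -0.024]
0.3 [ 0.067 -0.032]
0.4 [ 0.092 -0.039]
0.5 [ 0.116 -0.042]
0.6 [ 0.141 -0.043]
0.7 [ 0.166 -0.042]
0.8 [ 0.191 -0.038]
0.9 [ 0.215 -0.032]
1.0 [ 0.239 -0.024]
1.1 [ 0.261 -0.013]
1.2 [0.282 0.   ]
```

```bash
python3 -m inch '{"offset":[[0.01,-0.006,0],[0.021,-0.013,0],[0.033,-0.018,0],[0.044,-0.024,0],[0.056,-0.028,0],[0.067,-0.032,0],[0.08,-0.036,0],[0.092,-0.039,0],[0.104,-0.041,0],[0.116,-0.042,0],[0.129,-0.043,0],[0.141,-0.043,0],[0.141,-0.043,0]],"turn":[0,0,0,0,0,0,0,0,0,0,0,0,0]}'
```

```text
time: 6.25
ee_pos: [540.0, -248.4, 50.6]
tcp_rot: [[-0.216, 0.976, -0.0], [0.976, 0.216, 0.001], [0.001, -0.0, -1.0]]
ft_force: [-3.1, 0.8, 2.4]
finger_gap: 0.212
```

```bash
python3 -m inch '{"offset":[[0.012,0.0,0],[0.025,0.001,0],[0.037,0.003,0],[0.05,0.005,0],[0.056,0.006,0],[0.062,0.008,0],[0.068,0.009,0],[0.074,0.011,0],[0.08,0.013,0],[0.086,0.015,0],[0.092,0.017,0],[0.098,0.019,0],[0.104,0.022,0],[0.11,0.025,0],[0.116,0.028,0],[0.12,0.03,0],[0.125,0.032,0],[0.13,0.035,0],[0.13,0.035,0]],"turn":[0,0,0,0,0,0,0,0,0,0,0,0,0,0,0,0,0,0,0]}'
python3 - <<'E'
from h import *
for n in("scene","top"):
    im=imaging.grab_frame(n)
    c=im[120:290,250:430] if n=="top" else im[180:360,80:280]
    cv2.imwrite(f"pics/{n}3.png",cv2.resize(c,None,fx=3.2,fy=3.2,interpolation=cv2.INTER_CUBIC))
E
```

```text
time: 8.15
ee_pos: [542.0, -208.4, 50.7]
tcp_rot: [[-0.216, 0.976, 0.0], [0.976, 0.216, 0.0], [0.0, 0.0, -1.0]]
ft_force: [-1.7, -0.9, -1.4]
finger_gap: 0.213
```

View pics/scene3.png

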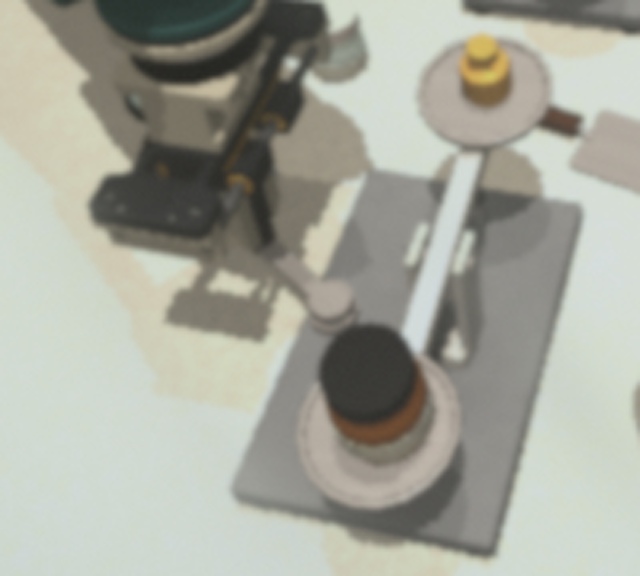

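View pics/top3.png

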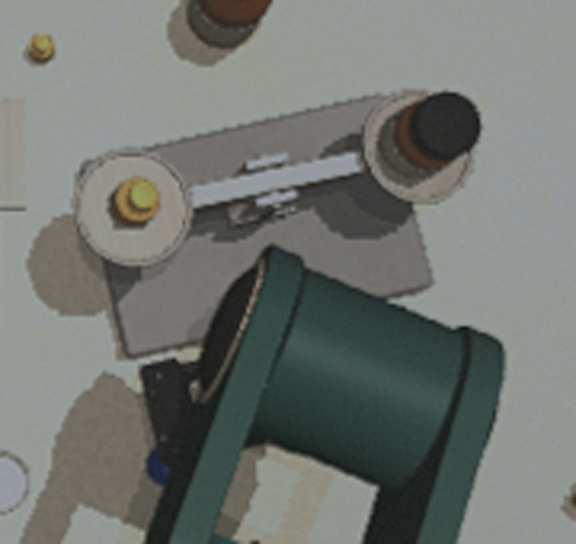

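The beam has tipped towards the jar: in the scene crop the weight's pan rose about 14 px and the jar's pan went down. Both are still standing. I'll push the last bit to the stop and wait.

```bash
python3 -m inch '{"offset":[[0.003,0.002,0],[0.006,0.004,0],[0.009,0.006,0],[0.012,0.008,0],[0.012,0.008,0],[0.012,0.008,0],[0.012,0.008,0],[0.012,0.008,0],[0.012,0.008,0],[0.012,0.008,0],[0.012,0.008,0],[0.012,0.008,0],[0.012,0.008,0],[0.012,0.008,0],[0.012,0.008,0],[0.012,0.008,0],[0.012,0.008,0],[0.012,0.008,0],[0.012,0.008,0],[0.012,0.008,0]],"turn":[0,0,0,0,0,0,0,0,0,0,0,0,0,0,0,0,0,0,0,0]}'
python3 - <<'E'
from h import *
im=imaging.grab_frame("scene")
cv2.imwrite("pics/scene4.png",cv2.resize(im[180:360,80:280],None,fx=3.2,fy=3.2,interpolation=cv2.INTER_CUBIC))
E
```

```text
time: 10.25
ee_pos: [543.5, -204.7, 50.6]
tcp_rot: [[-0.216, 0.976, 0.0], [0.976, 0.216, -0.0], [-0.0, 0.0, -1.0]]
ft_force: [0.7, 0.0, -2.0]
finger_gap: 0.215
```

View pics/scene4.png

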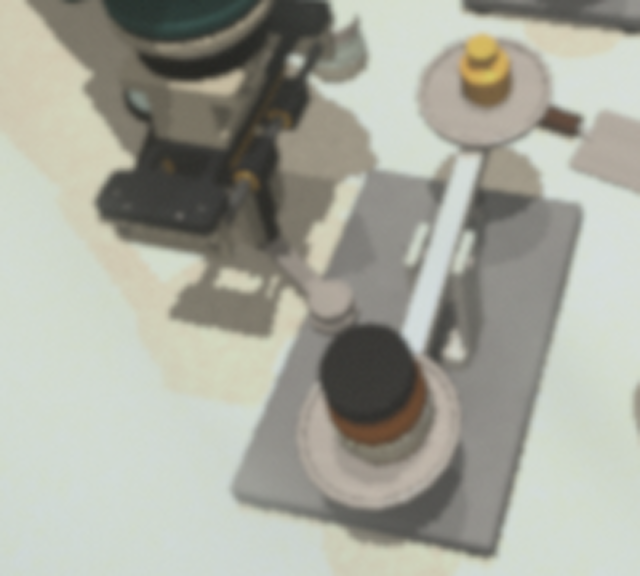

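```bash
python3 - <<'E'
from fit import *
for t in(0,.05,.09,.14):
    for s in(1,-1):
        y,z=s*110,20
        l=(0,y*np.cos(t)-z*np.sin(t),110+y*np.sin(t)+z*np.cos(t))
        u=np.array(proj("scene",W(p,l)));v=np.array(proj("top",W(p,l)))
        print(t,s,np.round((u-[80,180])*3.2),np.round((v-[250,120])*3.2))
E
```

```text
0 1 [487. 101.] [127. 209.]
0 -1 [374. 406.] [424. 141.]
0.05 1 [486.  97.] [130. 207.]
0.05 -1 [375. 413.] [423. 142.]
0.09 1 [485.  93.] [132. 206.]
0.09 -1 [376. 418.] [421. 143.]
0.14 1 [484.  89.] [134. 205.]
0.14 -1 [377. 424.] [420. 145.]
```

The beam's tilt matches 0.14 rad in the picture. It has been at rest for 2 s, since both frames are identical. I'll swing the lever back.

```bash
python3 -m inch '{"offset":[[-0.01,-0.007,0],[-0.021,-0.013,0],[-0.032,-0.019,0],[-0.043,-0.024,0],[-0.051,-0.027,0],[-0.059,-0.03,0],[-0.067,-0.032,0],[-0.075,-0.034,0],[-0.083,-0.036,0],[-0.091,-0.038,0],[-0.099,-0.04,0],[-0.107,-0.041,0],[-0.116,-0.042,0],[-0.124,-0.043,0],[-0.132,-0.043,0],[-0.141,-0.043,0],[-0.141,-0.043,0]],"turn":[0,0,0,0,0,0,0,0,0,0,0,0,0,0,0,0,0]}'
python3 -m inch '{"offset":[[-0.008,0,0],[-0.016,0.001,0],[-0.025,0.001,0],[-0.033,0.003,0],[-0.041,0.004,0],[-0.05,0.005,0],[-0.058,0.007,0],[-0.066,0.009,0],[-0.074,0.011,0],[-0.082,0.014,0],[-0.09,0.017,0],[-0.098,0.02,0],[-0.106,0.024,0],[-0.113,0.027,0],[-0.12,0.03,0],[-0.127,0.034,0],[-0.134,0.038,0],[-0.14,0.042,0],[-0.14,0.042,0],[-0.14,0.042,0]],"turn":[0,0,0,0,0,0,0,0,0,0,0,0,0,0,0,0,0,0,0,0]}'
```

```text
time: 12.0
ee_pos: [539.7, -249.3, 50.6]
tcp_rot: [[-0.216, 0.976, -0.001], [0.976, 0.216, -0.0], [0.0, -0.001, -1.0]]
ft_force: [-3.6, -1.0, 0.7]
finger_gap: 0.212
time: 14.0
ee_pos: [561.3, -286.8, 50.6]
tcp_rot: [[-0.216, 0.976, -0.001], [0.976, 0.216, 0.001], [0.001, -0.0, -1.0]]
ft_force: [-4.5, 6.3, 4.4]
finger_gap: 0.209
```

The knob is back at its starting point, and the 6 N push-back shows it's on the stop. I'll open, lift and back away.

```bash
python3 -m inch '{"offset":[[0,0,0],[0,0,0],[0,0,0],[0,0,0],[0,0,0]],"turn":[0,0,0,0,0]}' 0
python3 -m inch '{"offset":[[0,0,-0.05],[0,0,-0.15],[0,0,-0.3],[0,0,-0.45],[0,0,-0.6],[0,0,-0.65],[0,-0.1,-0.65],[0,-0.25,-0.65],[0,-0.4,-0.65],[0,-0.5,-0.65],[0,-0.5,-0.65],[0,-0.5,-0.65]],"turn":[0,0,0,0,0,0,0,0,0,0,0,0]}'
python3 - <<'E'
from h import *
for n in("scene","top"):
    im=imaging.grab_frame(n)
    c=im[120:290,250:430] if n=="top" else im[180:360,80:280]
    cv2.imwrite(f"pics/{n}5.png",cv2.resize(c,None,fx=3.2,fy=3.2,interpolation=cv2.INTER_CUBIC))
    cv2.imwrite(f"pics/{n}5f.png",im)
E
```

```text
time: 14.5
ee_pos: [561.5, -287.1, 50.6]
tcp_rot: [[-0.216, 0.976, 0.0], [0.976, 0.216, -0.0], [-0.0, 0.0, -1.0]]
ft_force: [0.3, 0.5, -0.4]
finger_gap: 0.497
time: 15.7
ee_pos: [414.8, -319.6, 246.4]
tcp_rot: [[-0.215, 0.977, 0.001], [0.977, 0.215, -0.001], [-0.001, 0.001, -1.0]]
ft_force: [1.0, -0.1, -0.1]
finger_gap: 0.503
```

View pics/scene5.png

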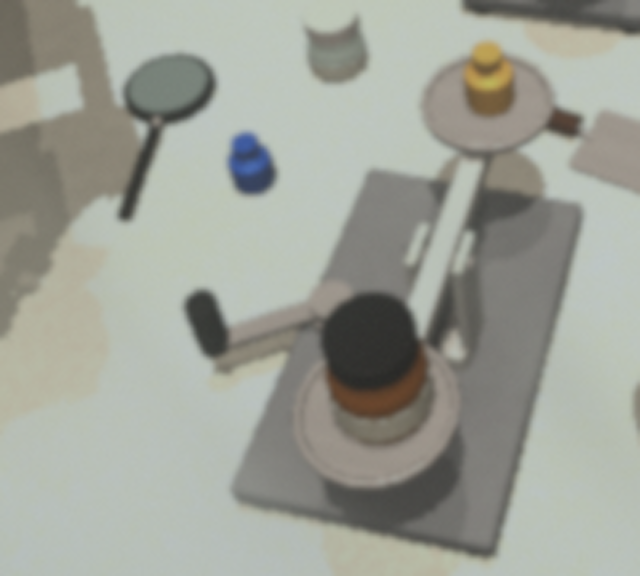

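View pics/top5f.png

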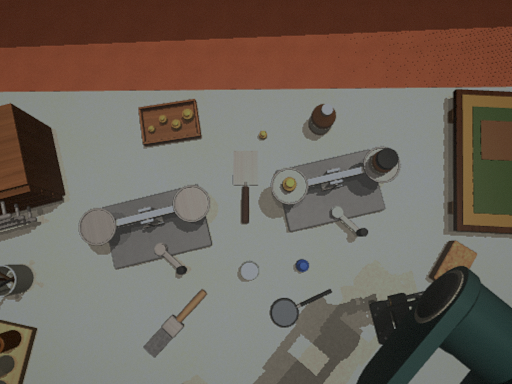

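The scene crop matches the start: knob at (203,300), weight pan at (488,103), jar upright on its pan at (377,413). In the top view the empty balance's lever hasn't moved (knob at 181,269). Handing in.

```bash
python3 -c "
from rig import arm
o=arm.get_obs();print(o['time'],o['ft_force']);print(arm.close_job())"
```

```text
15.8 [ 0.51621188 -0.15545733 -0.9817752 ]
the job is handed in; nothing more can be done
None
```

I checked the loaded balance and handed the job in at 15.8 s; the interface gives no verdict.

- **Release:** I pinched the loaded balance's lever knob and swung it to about 1.19 rad, worked out from how far the tool moved. I felt no clear stop force there. The beam tipped to the jar's side by about 0.14 rad as read in the pictures, and two frames 2 s apart showed it at rest.
- **Return:** I swung the lever back until it pushed against its stop with about 6 N, within 1 mm of where I had gripped it. I then let go, lifted and backed away.
- **Last checks:** In the final pictures the beam is level and the lever is home. The jar and the weight stand where they were, and the empty balance is unchanged. The tool force was about 1 N, so nothing was being touched. None of these checks failed.
- **One disagreement:** The loaded balance's base plate appears about 18 mm further forward of the beam pivot than I first assumed. I allowed for that when working out positions, and the measurements then agreed to within about 3 pixels.

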